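# Zero the veneer thickness gauge

### The job

Zero the veneer thickness gauge on the setting bar that lies under its sliding gate: lower the gate gently by its red handle until it rests on the bar, and with the gate down turn the bezel until its red zero mark stands under the needle. Then raise the gate fully to its top stop again, with the bezel left as you set it and the setting bars and the things around the gauge left where they are.

Things in the scene. Friction and masses are not known exactly. Their poses are not given: they have to be found in the camera images.
- gauge: thickness gauge, fixed to the bench: green base plate 20 mm thick, x -110 to +60, y -110 to +220 mm. Origin on the bench under the gate middle; -x is its front, +z up. Gate guides (22 x 14 mm, tops 170 mm above the bench) at y = +-88 mm; green dial pillar (50 mm square) at y = +170 mm. New place and yaw each time
- anvil (a point): point on the top of the base plate (20 mm above the bench) directly under the middle of the gate, where one setting bar lies
- gate (a joint): height in m of the lower edge of the clear sliding gate (sash, 160 mm wide, 0.3 kg) above the base plate top; 0 = on the bare plate, 0.085 = top stop. Resting on a bar it reads the bar thickness. It stays at any height by friction (5 N either way, more than its 3 N weight), so a force stop must allow a change of 10 N before it tells contact with the bar. Touch down slowly, under about 30 mm/s
- gate_handle (a point): centre of the red bar handle of the gate: 14 mm square, 90 mm long along the gauge y, carried 38 mm clear above the gate top rail on two thin posts at +-36 mm, free on both long sides; pinch it from above across the gauge x. It is 150 mm above the bench when the gate joint reads 0 and rises with the gate
- bezel_axis (a point): centre of the round knurled dark steel bezel of the face-up dial: 58 mm diameter, from 160 to 178 mm above the bench, this point at mid-height. Axis vertical. Below it a neck 38 mm across, 30 mm free height above the pillar, so fingers may reach below the bezel. Grip across its diameter from above at any yaw. The white card turns with it
- bezel (a joint): angle of the bezel in rad, positive counterclockwise seen from above; at 0 (or 2 pi) its zero mark points to the gauge -x. Stops at -1 and 8. Friction 0.05 N m; stays where left
- needle (a joint): angle of the needle in rad, same direction and zero as the bezel angle. Geared to the gate: 60 rad per m of gate height, so it swings as the gate moves. The dial reads zero when needle and bezel angles are equal (modulo 2 pi)
- zero_mark (a point): point on the red zero mark (6 mm wide, 12 mm long radial stripe) of the white dial card, 22 mm from the axis, turns with the bezel
- needle_tip (a point): tip of the thin black needle over the card, 22 mm from the axis, at the height of the zero_mark point
- bar_brass: loose brass setting bar, 28 x 64 mm and 6 mm thick, flat on the base plate; origin at the centre of its underside, long side along its y. Any one of the three bars lies on the anvil under the gate, the other two are stored on the front of the plate
- bar_blue: loose blue painted setting bar, 28 x 64 mm and 12 mm thick, flat on the base plate; origin at the centre of its underside, long side along its y. Any one of the three bars lies on the anvil under the gate, the other two are stored on the front of the plate
- bar_steel: loose bright steel setting bar, 28 x 64 mm and 18 mm thick, flat on the base plate; origin at the centre of its underside, long side along its y. Any one of the three bars lies on the anvil under the gate, the other two are stored on the front of the plate
- tape: bystander: yellow roll of tape lying flat, 100 mm across, 25 mm high, behind the gauge; origin at the centre of its underside, as for all bystanders
- cork_block: bystander: cork sanding block 60 x 100 x 35 mm, behind the gauge
- clamp: bystander: black and orange spring clamp lying flat, 130 mm long, 34 mm high
- glue_jar: bystander: white jar, 76 mm across, 85 mm high
- phone: bystander: black phone 75 x 150 x 9 mm
Things that resemble listed ones, but are neither listed nor needed, are in the scene too. What is meant by the bar_blue is not brown, and is the larger of those in its own colour.

How it is judged:
On the way, in this order (a step that is already met when the one before it is completed fails the run):
1. the gate rests on the setting bar on the anvil (within 2 mm) (((horizontal distance between bar_brass and anvil below 0.02 m and value of joint gate between 0.004 and 0.008 m) or (horizontal distance between bar_blue and anvil below 0.02 m and value of joint gate between 0.01 and 0.014 m) or (horizontal distance between bar_steel and anvil below 0.02 m and value of joint gate between 0.016 and 0.02 m))), for 0.3 s.
2. with the gate still resting on the bar, the zero mark is under the needle tip (within 2.8 mm, 0.127 rad) (((horizontal distance between bar_brass and anvil below 0.02 m and value of joint gate between 0.004 and 0.008 m) or (horizontal distance between bar_blue and anvil below 0.02 m and value of joint gate between 0.01 and 0.014 m) or (horizontal distance between bar_steel and anvil below 0.02 m and value of joint gate between 0.016 and 0.02 m)) and distance between zero_mark and needle_tip below 0.0028 m), for 0.3 s.
3. the gate is raised to its top stop (within 6 mm) (value of joint gate above 0.079 m), for 0.2 s.
At the end, for the whole second after the job is handed in: The gate is up (gate joint above 0.079 of 0.085 m) and still; the bezel is at rest within 0.15 rad of the angle (modulo 2 pi) at which it reads zero with the gate on the bar that lies on the anvil (60 rad/m x bar thickness); that bar is still on the anvil (within 20 mm) (((horizontal distance between bar_brass and anvil below 0.02 m and (value of joint bezel between 0.21 and 0.51 rad or value of joint bezel between 6.4932 and 6.7932 rad)) or (horizontal distance between bar_blue and anvil below 0.02 m and (value of joint bezel between 0.57 and 0.87 rad or value of joint bezel between 6.8532 and 7.1532 rad)) or (horizontal distance between bar_steel and anvil below 0.02 m and (value of joint bezel between 0.93 and 1.23 rad or value of joint bezel between 7.2132 and 7.5132 rad))) and value of joint gate above 0.079 m and velocity of joint gate between -0.005 and 0.005 m/s and velocity of joint bezel between -0.02 and 0.02 rad/s); the robot touches nothing.
It fails at once if the gate is pressed onto a setting bar with more than 80 N (its touch at 25 mm/s peaks near 45 N) (contact force between gate and bar_brass above 80 N or contact force between gate and bar_blue above 80 N or contact force between gate and bar_steel above 80 N).
It fails at once if a setting bar is moved more than 10 mm (distance of any of bar_brass, bar_blue, bar_steel from where it was at the start of the episode above 0.01 m).
It fails at once if a thing around the gauge is moved more than 20 mm (distance of any of tape, cork_block, clamp, glue_jar, phone from where it was at the start of the episode above 0.02 m).
It also fails if it takes over 67 s, if anything falls off the work surface, if the arm or the gripper's body presses on something with over 40 N, if the wrist force passes 120 N, or if a joint passes its speed limit or range.

### The arm

A 6-joint arm with a two-finger parallel gripper is mounted at the origin on the work surface. World frame = base frame: x ahead of the robot, y to its left, z up, the work surface at z = 0. Lengths are in m, angles in rad, forces in N, time in s.
With the tool pointing down it reaches from about 0.35 to 0.875 m from the base axis. Payload 4.2 kg.
Tool frame: the origin (TCP) lies between the finger pads; the fingertips stand 25 mm ahead of it and the grasp point (between the pads) lies 6 mm ahead of it (manip.tips_ahead is the distance from the TCP to the fingertips, in m); z points along the fingers, y is the line along which they close (so a half turn about z gives the same grasp; the last joint's range is limited). The gripper opens to 87 mm and grips with 3 to 60 N. Pads are 19 mm wide; open, the fingers measure 117 mm over their backs; the gripper's body (75 mm by 190 mm) begins 51 mm behind the grasp point.
Start: joints at [-0.926, 0.385, 0.008, 0, -1.194, -0.259], TCP at [0.235, -0.579, 0.248] pointing down, gripper open.
Joint ranges: [-3.14, 3.14], [-1.21, 2.06], [-1.07, 1.41], [-3.16, 2.05], [-2.99, -0.16], [-3.1, 3.1]. Speed limits (rad/s): [2.79, 2.79, 3.14, 3.14, 3.14, 3.14].

### API

Orientations are given as [roll, pitch, yaw] about the fixed x, y, z axes, in that order (R = Rz(yaw) Ry(pitch) Rx(roll)).
In Python, from workcell import manip, viewer, hand_in, spotter gives the robot as it stands. The module is installed in compiled form; this text tells all that it offers.
- The arm moves only by the tool carry_out, never from a script. Its arguments are lists of equal length, an entry for each row: "grip": the gripper command: -1 is shut, 1 is fully open, values between are in proportion; "delta_pos": the shift along the tool's x, y, z in m, a list of three; "roll": the turn about the tool's z in degrees. In form: {"grip": [grip, ...], "delta_pos": [[dx, dy, dz], ...], "roll": [roll, ...]}. A call has 1 to 20 rows; each row is the pose to reach, as a shift and turn from the pose commanded when the call began, along the tool's axes at that moment; what a row does not reach only later rows make up. A row lasts 1/8 s, in which the tool goes at most 62.5 mm and 10.7 degrees, less where a joint would pass 70% of its speed; a pose out of reach is approached as far as the arm can. A call with a gripper value outside its range is refused whole. The fingers move at their own pace and stop on an object; "squeeze" is the grip in N (left out, the last holds). Time passes only in rows, so rows that repeat a pose let the fingers close. It gives the time, the measured TCP pose, the force, the opening and the grip force at its end, in the units of the state.
- manip.get_obs(): the state, without advancing time (a new reading comes with each control period).
- viewer.get_image(name): name is "side" or "top" or "wrist"; returns a dict with "pixels" (400x640x3 uint8, red, green, blue), "range_z" (400x640 float32, m along the optical axis (not along the pixel's ray), 0 where there is no reading), "camera_matrix" (3x3 intrinsics, pixels), "D" ([k1, k2, p1, p2, k3] as OpenCV has them; the pictures are not rectified), "R" (3x3) and "t" (3): a world point X has camera coordinates R X + t. Camera axes: x right, y down, z forward; pixel columns grow to the right and rows downward; lengths in m; the calibration is good to about 2 mm. A picture is of the moment at which its call begins.
- hand_in(): hands the job in; it is judged then, once.
Trained networks look in the newest picture that a camera, given by its name, has taken for a name from the list of things; names that differ only in an ending like _2 or _b are one class to them, and where a whole thing is asked for, a point or a joint stands for the part that bears it (a point fixed in the world has none). Each returns a list of dicts, best first, with "p" (0 to 1); they miss things now and then, are a little off and sometimes report something else, mostly with a low value. They report only what shows in the picture. A call takes as long as a camera call. They do not tell look-alikes from the thing itself.
- spotter.find_in(camera, query): "centre" ([row, column] in pixels, amid what is visible of it).
- spotter.silhouettes(camera, query): "mask" (400x640 bool, what is visible of it) and "centre" ([row, column] in pixels, amid what is visible of it).
The state is a dict: "time_s": time; "joint_positions": joint angles; "joint_vel": joint speeds; "joint_efforts": joint torques, N m; "tcp_pos": TCP position; "tool_rot": TCP orientation; "contact_force": force on the tool from outside, world axes, zero at the start; "wrist_torque": the same for the moment, N m; "width": opening from 0.0 (shut) to 1.0 (fully open); "grasp_force": force on a finger pad.
Only numpy, scipy, OpenCV 4.12 (cv2) and the standard library are available. Lean on these libraries where they do the work, as an engineer would, in place of code of your own. Each camera call takes 0.05 s, during which the arm holds its last target. There are 200 camera calls.

## Working session

There is one attempt and no reset: what is moved stays moved. The work goes in short steps, Python scripts to look and compute and a tool call to move; the robot and the scene stay as the last step left them, time stands still between calls to the robot, and variables do not carry over. Pictures are saved under pics/ and viewed, at most 10 in all, crops included, and the job is handed in when it is done.

Besides the shell and the picture viewer there is one more tool, called after "Call:" as name([rows], argument=value, ...), one row to a line, values as JSON. carry_out: Moves the arm, as the interface text tells. Its arguments: {"type":"object","properties":{"grip":{"type":"array"},"delta_pos":{"type":"array"},"roll":{"type":"array"},"squeeze":{"type":"number"}},"required":["grip","delta_pos","roll"]}

```bash
mkdir -p pics; cat > h.py <<'E'
import numpy as np, cv2
from workcell import manip, viewer, hand_in, spotter
def px2w(im,uv,z=None):
    # world point of pixel (u,v): from depth or on plane z
    K,D,R,t=[np.array(im[k],float) for k in("camera_matrix","D","R","t")]
    n=cv2.undistortPoints(np.array([[uv]],float),K,D)[0,0]
    ray=np.array([n[0],n[1],1.]); 
    if z is None:
        u,v=map(int,np.round(uv)); d=im["range_z"][max(0,v-1):v+2,max(0,u-1):u+2]; d=d[d>0]
        return R.T@(ray*np.median(d)-t) if len(d) else np.full(3,np.nan)
    c=-R.T@t; r=R.T@ray
    return c+r*(z-c[2])/r[2]
def cloud(im):
    K,D,R,t=[np.array(im[k],float) for k in("camera_matrix","D","R","t")]
    v,u=np.mgrid[0:400,0:640]
    n=cv2.undistortPoints(np.stack([u,v],-1).reshape(-1,1,2).astype(float),K,D).reshape(400,640,2)
    p=np.dstack([n,np.ones((400,640))])*im["range_z"][...,None]
    return (p-t)@R
def proj(im,X):
    K,D,R,t=[np.array(im[k],float) for k in("camera_matrix","D","R","t")]
    return cv2.projectPoints(np.array(X,float).reshape(-1,3),cv2.Rodrigues(R)[0],t,K,D)[0].reshape(-1,2)
def save(name,px): cv2.imwrite("pics/"+name,cv2.cvtColor(px,cv2.COLOR_RGB2BGR))
E
python3 - <<'E'
from h import *
np.set_printoptions(precision=4,suppress=True)
for c in("top","side"):
    im=viewer.get_image(c); save(c+"0.png",im["pixels"])
    for q in("gate_handle","bezel_axis","zero_mark","needle_tip","bar_brass","bar_blue","bar_steel","gauge"):
        for r in spotter.find_in(c,q)[:3]:
            row,col=r["centre"]; print(c,q,round(r["p"],2),np.round([col,row]),px2w(im,(col,row)))
E
```

```text
top gate_handle 0.68 [303. 206.] [0.5109 0.0065 0.2016]
top bezel_axis 0.65 [285. 231.] [0.4729 0.0628 0.0184]
top bezel_axis 0.43 [304. 209.] [0.5045 0.0052 0.189 ]
top zero_mark 0.68 [235. 230.] [0.461  0.1664 0.179 ]
top zero_mark 0.25 [313. 154.] [ 0.6881 -0.0131 -0.0013]
top needle_tip 0.44 [304. 209.] [0.5061 0.0061 0.1893]
top bar_brass 0.5 [307. 219.] [0.5041 0.0038 0.0258]
top bar_blue 0.76 [388. 275.] [ 0.3532 -0.2055  0.0115]
top bar_blue 0.6 [329. 240.] [ 0.4479 -0.053   0.0299]
top bar_blue 0.46 [392. 236.] [ 0.4556 -0.2202  0.0084]
top bar_steel 0.53 [296. 248.] [0.4262 0.0324 0.0359]
top gauge 0.88 [284. 231.] [0.4748 0.0663 0.018 ]
side gate_handle 0.88 [319. 203.] [0.5078 0.0097 0.1365]
side bezel_axis 0.64 [319. 248.] [0.4617 0.0718 0.019 ]
side bezel_axis 0.37 [320. 203.] [0.509  0.0012 0.131 ]
side zero_mark 0.86 [297. 236.] [0.4465 0.1869 0.1778]
side bar_brass 0.67 [322. 230.] [0.4989 0.0098 0.0237]
side bar_blue 0.67 [368. 202.] [ 0.4639 -0.2072  0.0081]
side bar_blue 0.49 [346. 227.] [ 0.4408 -0.042   0.0303]
side bar_steel 0.55 [320. 202.] [0.5104 0.0023 0.1343]
side bar_steel 0.48 [333. 243.] [0.4279 0.0442 0.0365]
side gauge 0.76 [316. 244.] [0.4791 0.0654 0.0185]
```

```bash
python3 - <<'E'
import cv2,numpy as np
a=cv2.imread("pics/top0.png")[110:310,180:440]; b=cv2.imread("pics/side0.png")[130:310,220:420]
a=cv2.resize(a,None,fx=3,fy=3,interpolation=cv2.INTER_CUBIC); b=cv2.resize(b,None,fx=3,fy=3,interpolation=cv2.INTER_CUBIC)
cv2.imwrite("pics/t1.png",a);cv2.imwrite("pics/s1.png",b)
from h import *
np.set_printoptions(precision=4,suppress=True)
# red handle and dark bezel geometry from the clouds
for c in("top","side"):
    im=viewer.get_image(c);P=cloud(im);h=cv2.cvtColor(im["pixels"],cv2.COLOR_RGB2HSV)
    red=((h[...,0]<8)|(h[...,0]>172))&(h[...,1]>120)&(h[...,2]>60)
    n,l,s,ce=cv2.connectedComponentsWithStats(red.astype(np.uint8))
    for i in range(1,n):
        if s[i,4]>6:
            q=P[l==i]; m=np.median(q,0); print(c,"red",ce[i],s[i,4],m)
            if s[i,4]>60:
                xy=q[np.abs(q[:,2]-m[2])<.02][:,:2]; print("  rect",cv2.minAreaRect(xy.astype(np.float32)))
    z=P[...,2]; mm=(z>.165)&(z<.19)&(im["range_z"]>0)&(P[...,1]>.1)&(P[...,1]<.25)&(P[...,0]<.6)
    print(c,"dial",mm.sum(),cv2.minEnclosingCircle(P[mm][:,:2].astype(np.float32)),np.median(z[mm]))
E
```

```text
top red [303.444  205.8299] 241 [0.5102 0.0066 0.2016]
  rect ((0.511188805103302, 0.005795620381832123), (0.013813933357596397, 0.08793771266937256), 16.461952209472656)
top red [232.4444 236.7778] 9 [0.4437 0.1733 0.1797]
top dial 561 ((0.2876977026462555, 0.15383702516555786), 0.2074393481016159) 0.17811492685492572
side red [317.8385 188.5077] 130 [0.5078 0.0127 0.1995]
  rect ((0.5097428560256958, 0.010469794273376465), (0.014763962477445602, 0.09114958345890045), 16.09512710571289)
side dial 662 ((0.25965920090675354, 0.14122311770915985), 0.23485934734344482) 0.17712087278803068
```

View pics/t1.png

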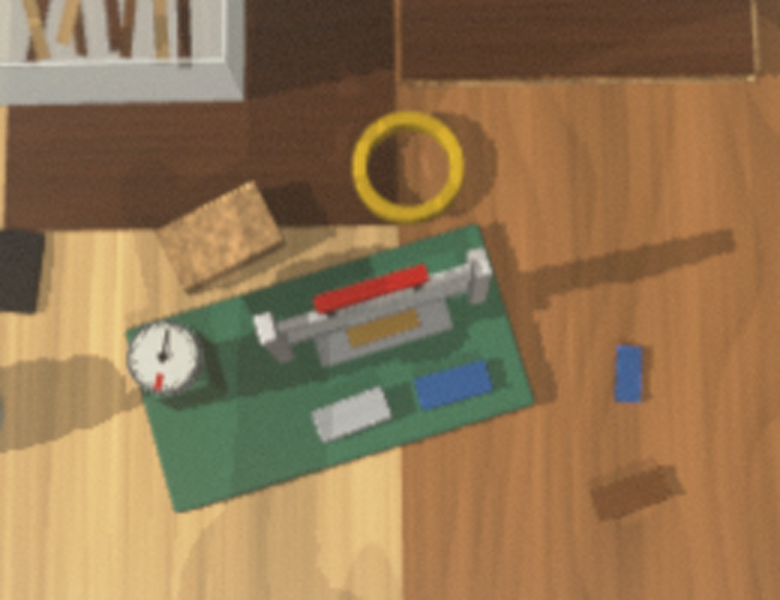

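View pics/s1.png

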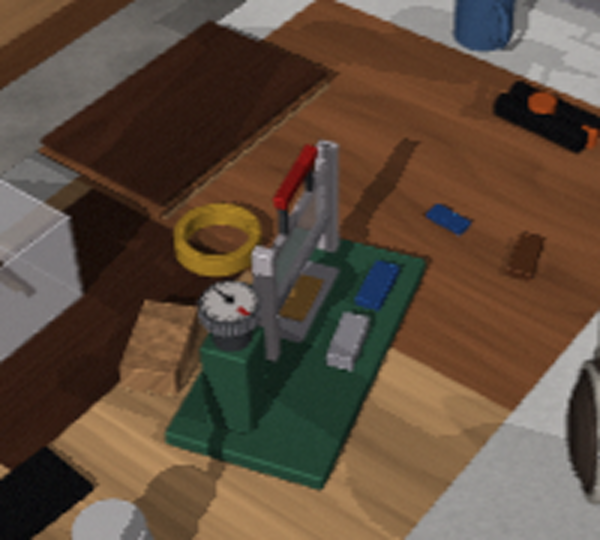

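The dial is at about (163,357) in the enlarged top picture, and its red zero mark at (158,381). The red handle is at (370,287). The gold bar under the gate is at (383,328) and is about 6 mm high, so it is bar_brass. The stored bars are the large blue at (453,385) and the steel at (350,413).

Look-alikes:
- Small blue piece off the plate at (628,374).
- Brown bar at (637,492).
- The red mark on the dial is the only other red thing besides the handle.

The gauge yaw is about 16.4°.

```bash
cat >> h.py <<'E'
from scipy.spatial.transform import Rotation as Ro
def plan(target,yaw_y_dir=None):
    # tool-frame shift to target TCP and roll (deg) to bring tool y onto world heading (deg), mod 180
    o=manip.get_obs(); T=np.array(o["tool_rot"]); Rm=Ro.from_euler("xyz",T).as_matrix() if T.shape==(3,) else T
    d=Rm.T@(np.array(target)-o["tcp_pos"])
    h=np.degrees(np.arctan2(Rm[1,1],Rm[0,1])); r=None
    if yaw_y_dir is not None: r=-((yaw_y_dir-h+90)%180-90)
    print("t",o["time_s"],"tcp",np.round(o["tcp_pos"],4),"ydir",round(h,2),"q",np.round(o["joint_positions"],2),"F",np.round(o["contact_force"],1),"w",o["width"]); print("shift",np.round(d,4),"roll",r)
E
python3 - <<'E'
from h import *
plan([.511,.006,.30],16.4)
E
```

```text
t 1.0 tcp [ 0.2352 -0.579   0.2475] ydir 112.1 q [-0.93  0.38  0.01 -0.   -1.19 -0.26] F [ 0.7  0.3 -0.3] w 0.9973604099898467
shift [-0.4757  0.4382 -0.0524] roll -84.29518274384907
```

Call:
carry_out([
  [0,0,-0.052],
  [-0.034,0.031,-0.052],
  [-0.068,0.063,-0.052],
  [-0.102,0.094,-0.052],
  [-0.136,0.125,-0.052],
  [-0.17,0.157,-0.052],
  [-0.204,0.188,-0.052],
  [-0.238,0.219,-0.052],
  [-0.272,0.25,-0.052],
  [-0.306,0.282,-0.052],
  [-0.34,0.313,-0.052],
  [-0.374,0.344,-0.052],
  [-0.408,0.376,-0.052],
  [-0.442,0.407,-0.052],
  [-0.476,0.438,-0.052],
  [-0.476,0.438,-0.052],
  [-0.476,0.438,-0.052],
], grip=[1,1,1,1,1,1,1,1,1,1,1,1,1,1,1,1,1], roll=[0,-7,-14,-21,-28,-35,-42,-49,-56,-63,-70,-77,-84,-84.3,-84.3,-84.3,-84.3])

```text
time_s: 3.12
tcp_pos: [0.5111, 0.0058, 0.2994]
tool_rot: [3.141, -0.0, -1.284]
contact_force: [0.0, -0.5, 0.4]
width: 1.001
grasp_force: 0.0
```

```bash
python3 - <<'E'
from h import *
np.set_printoptions(precision=4,suppress=True)
im=viewer.get_image("wrist");save("w1.png",im["pixels"]);P=cloud(im);h=cv2.cvtColor(im["pixels"],cv2.COLOR_RGB2HSV)
red=((h[...,0]<8)|(h[...,0]>172))&(h[...,1]>120)&(h[...,2]>60)
n,l,s,ce=cv2.connectedComponentsWithStats(red.astype(np.uint8))
for i in range(1,n):
    if s[i,4]>20:
        q=P[l==i]; m=np.median(q,0); print("red",ce[i],s[i,4],m, cv2.minAreaRect(q[np.abs(q[:,2]-m[2])<.01][:,:2].astype(np.float32)))
for k in("bezel_axis","zero_mark","needle_tip","bar_brass"):
    for r in spotter.find_in("wrist",k)[:2]: print(k,r["p"],r["centre"],px2w(im,r["centre"][::-1]))
plan([.511,.006,.2005],16.4)
E
```

```text
red [316.525  200.3218] 1619 [ 0.5135 -0.0033  0.2023] ((0.5127235054969788, -0.0008105598390102386), (0.013945609331130981, 0.07560008019208908), 16.157461166381836)
bezel_axis 0.87 [178.6, 326.9] [0.4964 0.0043 0.0261]
bar_brass 0.55 [178.9, 329.5] [0.4924 0.0044 0.0211]
t 3.375 tcp [0.5111 0.005  0.2998] ydir -163.67 q [ 0.33  0.15 -0.18  0.   -1.24 -0.04] F [ 0.4  1.  -0.4] w 1.0016434937823442
shift [-0.0009 -0.0001  0.0993] roll -0.06935679965357622
```

View pics/w1.png

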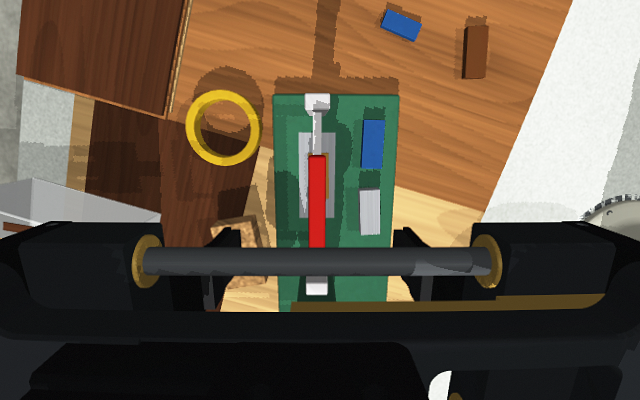

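The wrist view shows the red handle centred between the fingers at about column 317, with the bar glimpsed at (327,179). I'll descend and pinch the handle.

Call:
carry_out([
  [0,0,0.04],
  [0,0,0.075],
  [0,0,0.095],
  [0,0,0.099],
  [0,0,0.099],
  [0,0,0.099],
  [0,0,0.099],
  [0,0,0.099],
  [0,0,0.099],
  [0,0,0.099],
  [0,0,0.099],
  [0,0,0.099],
], grip=[1,1,1,1,1,-1,-1,-1,-1,-1,-1,-1], roll=[0,0,0,0,0,0,0,0,0,0,0,0], squeeze=30)

```text
time_s: 4.88
tcp_pos: [0.5114, 0.0059, 0.2005]
tool_rot: [3.141, -0.0, -1.284]
contact_force: [0.0, 0.4, -0.4]
width: 0.286
grasp_force: 0.0
```

Call:
carry_out([
  [0,0,0],
  [0,0,0],
  [0,0,0],
  [0,0,0],
  [0,0,0],
  [0,0,0],
], grip=[-1,-1,-1,-1,-1,-1], roll=[0,0,0,0,0,0])

```text
time_s: 5.62
tcp_pos: [0.5112, 0.0058, 0.2005]
tool_rot: [3.141, 0.0, -1.285]
contact_force: [-0.9, 0.4, 0.0]
width: 0.16
grasp_force: 30.0
```

Call:
carry_out([
  [0,0,0.003],
  [0,0,0.006],
  [0,0,0.009],
  [0,0,0.012],
  [0,0,0.015],
  [0,0,0.018],
  [0,0,0.021],
  [0,0,0.024],
  [0,0,0.027],
  [0,0,0.03],
  [0,0,0.032],
  [0,0,0.034],
], grip=[-1,-1,-1,-1,-1,-1,-1,-1,-1,-1,-1,-1], roll=[0,0,0,0,0,0,0,0,0,0,0,0])

```text
time_s: 7.12
tcp_pos: [0.5112, 0.0058, 0.1663]
tool_rot: [3.141, 0.0, -1.285]
contact_force: [-4.0, -0.4, 2.3]
width: 0.161
grasp_force: 30.0
```

Call:
carry_out([
  [0,0,0.001],
  [0,0,0.002],
  [0,0,0.003],
], grip=[-1,-1,-1], roll=[0,0,0])

```text
time_s: 7.5
tcp_pos: [0.5112, 0.0058, 0.1634]
tool_rot: [3.141, 0.0, -1.285]
contact_force: [-4.4, -0.1, 2.4]
width: 0.157
grasp_force: 30.0
```

Call:
carry_out([
  [0,0,0.001],
], grip=[-1], roll=[0])

```text
time_s: 7.62
tcp_pos: [0.5112, 0.0058, 0.1625]
tool_rot: [3.141, 0.0, -1.285]
contact_force: [-4.1, -0.5, 3.0]
width: 0.157
grasp_force: 30.0
```

Call:
carry_out([
  [0,0,0.001],
], grip=[-1], roll=[0])

```text
time_s: 7.75
tcp_pos: [0.5112, 0.0058, 0.1614]
tool_rot: [3.141, 0.0, -1.285]
contact_force: [-4.4, -1.3, 2.5]
width: 0.157
grasp_force: 30.0
```

Call:
carry_out([
  [0,0,0.001],
], grip=[-1], roll=[0])

```text
time_s: 7.88
tcp_pos: [0.5113, 0.0058, 0.1613]
tool_rot: [3.141, -0.0, -1.284]
contact_force: [-8.5, 1.1, 12.1]
width: 0.157
grasp_force: 30.0
```

Call:
carry_out([
  [0,0,0],
  [0,0,0],
  [0,0,0],
  [0,0,0],
  [0,0,0],
  [0,0,0],
  [0,0,0],
  [0,0,0],
  [0,0,-0.03],
  [0,0,-0.08],
  [0,0,-0.12],
  [0,0,-0.12],
], grip=[-1,-1,-1,1,1,1,1,1,1,1,1,1], roll=[0,0,0,0,0,0,0,0,0,0,0,0])

```text
time_s: 9.38
tcp_pos: [0.5132, 0.0062, 0.2843]
tool_rot: [-3.133, -0.001, -1.284]
contact_force: [-0.1, -0.1, -0.4]
width: 0.989
grasp_force: 0.0
```

```bash
python3 - <<'E'
from h import *
np.set_printoptions(precision=4,suppress=True)
for c in("top","side"):
    im=viewer.get_image(c);P=cloud(im);h=cv2.cvtColor(im["pixels"],cv2.COLOR_RGB2HSV)
    save(c+"2.png",cv2.resize(im["pixels"][190:290,190:340],None,fx=5,fy=5,interpolation=cv2.INTER_CUBIC) if c=="top" else cv2.resize(im["pixels"][200:280,250:370],None,fx=5,fy=5,interpolation=cv2.INTER_CUBIC))
    z=P[...,2]; mm=(z>.17)&(z<.186)&(np.hypot(P[...,0]-.463,P[...,1]-.169)<.045)
    q=P[mm][:,:2].astype(np.float32); print(c,"dial",mm.sum(),cv2.minEnclosingCircle(q),q.mean(0),np.median(z[mm]))
    red=((h[...,0]<10)|(h[...,0]>170))&(h[...,1]>100)
    m2=mm&red; print(" mark",m2.sum(),P[m2].mean(0) if m2.any() else "")
    m3=red&(np.hypot(P[...,0]-.511,P[...,1]-.006)<.06)&(z>.1); print(" handle top",np.median(z[m3]) if m3.any() else "")
plan([.463,.169,.28],90)
E
```

```text
top dial 283 ((0.46219223737716675, 0.16238151490688324), 0.02769167721271515) [0.4632 0.1585] 0.17801781336237793
 mark 0 
 handle top 0.1624135692364675
side dial 268 ((0.4619600176811218, 0.1726357638835907), 0.030417591333389282) [0.4608 0.1744] 0.17695890351815197
 mark 7 [0.4448 0.174  0.1778]
 handle top 0.16046263860967114
t 9.475 tcp [0.511  0.006  0.2803] ydir -163.61 q [ 0.33  0.17 -0.21 -0.   -1.19 -0.04] F [-1.   0.6 -1.1] w 0.9935131295759737
shift [-0.17    0.0001  0.0004] roll -73.61215751437629
```

Call:
carry_out([
  [-0.05,0,-0.02],
  [-0.1,0,-0.02],
  [-0.15,0,-0.02],
  [-0.2,0,-0.02],
  [-0.25,0,-0.02],
  [-0.27,0,-0.02],
  [-0.27,0,-0.02],
  [-0.27,0,-0.02],
], grip=[1,1,1,1,1,1,1,1], roll=[0,0,0,0,0,0,0,0])

```text
time_s: 10.48
tcp_pos: [0.4352, 0.2639, 0.2999]
tool_rot: [3.14, -0.001, -1.285]
contact_force: [0.5, -0.1, 0.6]
width: 1.003
grasp_force: 0.0
```

```bash
python3 - <<'E'
from h import *
np.set_printoptions(precision=4,suppress=True)
im=viewer.get_image("wrist");P=cloud(im);z=P[...,2];h=cv2.cvtColor(im["pixels"],cv2.COLOR_RGB2HSV)
mm=(z>.172)&(z<.186)&(np.hypot(P[...,0]-.463,P[...,1]-.169)<.045)
q=P[mm][:,:2].astype(np.float32);c,r=cv2.minEnclosingCircle(q);c=np.array(c);print("dial",mm.sum(),c,r,np.median(z[mm]))
v,u=np.where(mm);print(u.min(),u.max(),v.min(),v.max())
red=((h[...,0]<10)|(h[...,0]>170))&(h[...,1]>100)&mm
blk=mm&(h[...,2]<70)&(np.hypot(P[...,0]-c[0],P[...,1]-c[1])<.0225)
for n,m in(("mark",red),("needle",blk)):
    p=P[m]; 
    if len(p): d=p.mean(0)[:2]-c; print(n,m.sum(),p.mean(0),"ang from gauge -x deg",(np.degrees(np.arctan2(d[1],d[0]))-196.4+180)%360-180)
a,b=max(0,u.min()-25),max(0,v.min()-25)
save("w2.png",cv2.resize(im["pixels"][b:v.max()+25,a:u.max()+25],(600,600*(v.max()+25-b)//(u.max()+25-a)),interpolation=cv2.INTER_CUBIC))
plan([*c,.175],16.4)
E
```

```text
dial 4226 [0.4632 0.1689] 0.02988709881901741 0.17880386803712148
280 352 48 123
mark 116 [0.4438 0.1723 0.1795] ang from gauge -x deg -26.257749604907218
needle 117 [0.4597 0.1666 0.1815] ang from gauge -x deg 18.105062198463543
t 10.525 tcp [0.4353 0.2638 0.3001] ydir -163.68 q [ 0.86  0.15 -0.18  0.   -1.24 -0.58] F [-0.1  0.2  0.3] w 0.9969958273008772
shift [ 0.0988 -0.0002  0.1252] roll -0.07636692448909344
```

View pics/w2.png

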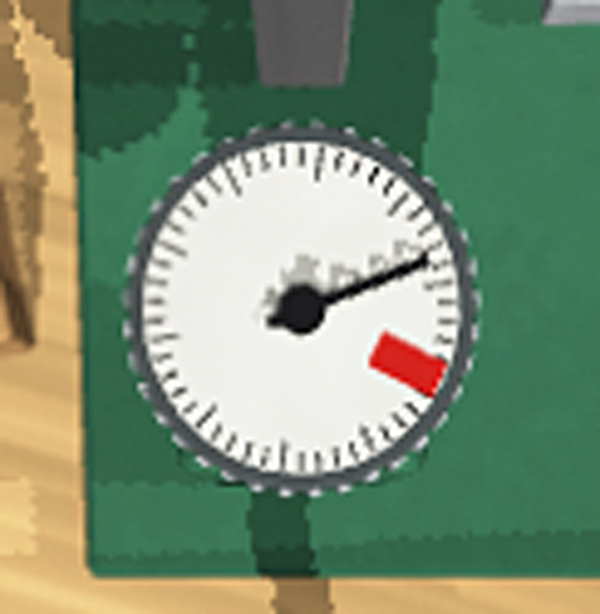

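The dial close-up shows the needle pointing to the right and slightly up at (425,258). The red mark is at (408,364), about 46.5° clockwise of it. I'll grip the bezel across gauge x and turn it +46.5°.

Call:
carry_out([
  [0.05,0,0],
  [0.099,0,0],
  [0.099,0,0.01],
  [0.099,0,0.06],
  [0.099,0,0.11],
  [0.099,0,0.125],
  [0.099,0,0.125],
  [0.099,0,0.125],
  [0.099,0,0.125],
  [0.099,0,0.125],
  [0.099,0,0.125],
  [0.099,0,0.125],
  [0.099,0,0.125],
  [0.099,0,0.125],
  [0.099,0,0.125],
], grip=[1,1,1,1,1,1,1,-1,-1,-1,-1,-1,-1,-1,-1], roll=[0,0,0,0,0,0,0,0,0,0,0,0,0,0,0], squeeze=25)

```text
time_s: 12.4
tcp_pos: [0.4633, 0.1701, 0.176]
tool_rot: [-3.141, 0.0, -1.284]
contact_force: [-1.4, -0.2, 5.3]
width: 0.659
grasp_force: 25.0
```

Call:
carry_out([
  [0,0,0],
  [0,0,0],
  [0,0,0],
  [0,0,0],
  [0,0,0],
  [0,0,0],
  [0,0,0],
  [0,0,0],
  [0,0,0],
  [0,0,0],
], grip=[-1,-1,-1,-1,-1,-1,-1,-1,-1,-1], roll=[-6,-12,-18,-24,-30,-36,-42,-46.5,-46.5,-46.5])

```text
time_s: 13.65
tcp_pos: [0.4631, 0.1699, 0.176]
tool_rot: [3.142, -0.0, -0.472]
contact_force: [-1.9, 0.8, 6.4]
width: 0.657
grasp_force: 25.0
```

Call:
carry_out([
  [0,0,0],
  [0,0,0],
  [0,0,0],
  [0,0,0],
  [0,0,-0.04],
  [0,0,-0.08],
  [0,0,-0.12],
  [0,0,-0.125],
  [0,0,-0.125],
  [0,0,-0.125],
  [0,0,-0.125],
], grip=[1,1,1,1,1,1,1,1,1,1,1], roll=[0,0,0,0,0,0,0,10,20,30,40])

```text
time_s: 15.02
tcp_pos: [0.463, 0.1699, 0.3004]
tool_rot: [3.141, 0.0, -1.177]
contact_force: [0.1, -1.6, 0.1]
width: 0.999
grasp_force: 0.0
```

```bash
python3 - <<'E'
from h import *
plan([.4353,.2638,.300],16.4)
E
```

```text
t 15.025 tcp [0.463  0.1699 0.3004] ydir -157.43 q [ 0.68  0.12 -0.22 -0.   -1.23 -0.29] F [ 0.1 -1.6  0.1] w 0.9994783330989879
shift [-0.0974 -0.0105  0.0004] roll 6.1697052272836
```

Call:
carry_out([
  [-0.05,-0.005,0],
  [-0.097,-0.0105,0],
  [-0.097,-0.0105,0],
  [-0.097,-0.0105,0],
], grip=[1,1,1,1], roll=[6.2,6.2,6.2,6.2])

```text
time_s: 15.52
tcp_pos: [0.4348, 0.2632, 0.3003]
tool_rot: [3.141, -0.0, -1.279]
contact_force: [-0.3, -0.1, 0.5]
width: 1.001
grasp_force: 0.0
```

```bash
python3 - <<'E'
from h import *
np.set_printoptions(precision=4,suppress=True)
im=viewer.get_image("wrist");P=cloud(im);z=P[...,2];h=cv2.cvtColor(im["pixels"],cv2.COLOR_RGB2HSV)
c=np.array([.4632,.1689]); mm=(z>.172)&(z<.186)&(np.hypot(P[...,0]-c[0],P[...,1]-c[1])<.045)
print(cv2.minEnclosingCircle(P[mm][:,:2].astype(np.float32)))
v,u=np.where(mm)
red=((h[...,0]<10)|(h[...,0]>170))&(h[...,1]>100)&mm
d=P[red].mean(0)[:2]-c; print("mark",red.sum(),P[red].mean(0),(np.degrees(np.arctan2(d[1],d[0]))-196.4+180)%360-180)
a,b=max(0,u.min()-8),max(0,v.min()-8)
save("w3.png",cv2.resize(im["pixels"][b:v.max()+8,a:u.max()+8],(500,500),interpolation=cv2.INTER_CUBIC))
plan([.511,.006,.28],16.4)
E
```

```text
((0.4631395936012268, 0.16900844871997833), 0.02993169240653515)
mark 102 [0.4472 0.157  0.1795] 20.379832259207888
t 15.575 tcp [0.435  0.2628 0.3004] ydir -163.32 q [ 0.86  0.15 -0.18  0.   -1.24 -0.57] F [-0.2 -0.4 -0.1] w 0.9991227192894782
shift [0.2678 0.0009 0.0205] roll 0.2834939810135211
```

View pics/w3.png

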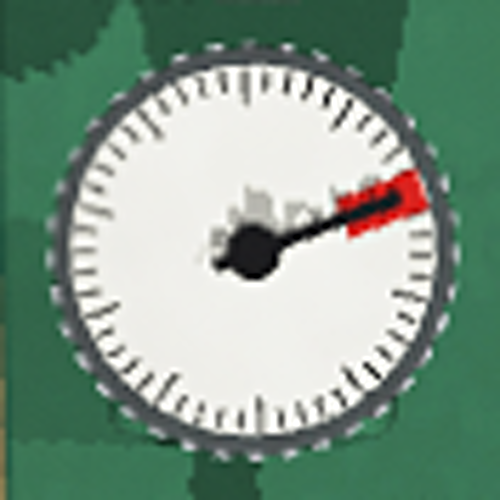

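The needle now lies along the middle of the red mark at (385,203), at 20.4° against the target of 20.6°. Next I go back to the handle.

Call:
carry_out([
  [0.05,0,0],
  [0.1,0,0],
  [0.15,0,0],
  [0.2,0.001,0],
  [0.25,0.001,0],
  [0.268,0.001,0],
  [0.268,0.001,0.02],
  [0.268,0.001,0.06],
  [0.268,0.001,0.1],
  [0.268,0.001,0.13],
  [0.268,0.001,0.139],
  [0.268,0.001,0.139],
], grip=[1,1,1,1,1,1,1,1,1,1,1,1], roll=[0.3,0.3,0.3,0.3,0.3,0.3,0.3,0.3,0.3,0.3,0.3,0.3])

```text
time_s: 17.08
tcp_pos: [0.5113, 0.0063, 0.1618]
tool_rot: [3.142, -0.0, -1.284]
contact_force: [0.2, 0.8, -0.1]
width: 0.995
grasp_force: 0.0
```

Call:
carry_out([
  [0,0,0],
  [0,0,0],
  [0,0,0],
  [0,0,0],
  [0,0,0],
  [0,0,0],
  [0,0,0],
  [0,0,0],
  [0,0,0],
  [0,0,0],
  [0,0,0],
  [0,0,0],
  [0,0,0],
  [0,0,0],
], grip=[-1,-1,-1,-1,-1,-1,-1,-1,-1,-1,-1,-1,-1,-1], roll=[0,0,0,0,0,0,0,0,0,0,0,0,0,0], squeeze=30)

```text
time_s: 18.82
tcp_pos: [0.511, 0.0064, 0.1615]
tool_rot: [3.141, 0.0, -1.285]
contact_force: [-1.2, -0.6, 0.2]
width: 0.155
grasp_force: 30.0
```

Call:
carry_out([
  [0,0,-0.003],
  [0,0,-0.007],
  [0,0,-0.012],
  [0,0,-0.017],
  [0,0,-0.022],
  [0,0,-0.027],
  [0,0,-0.032],
  [0,0,-0.037],
  [0,0,-0.042],
  [0,0,-0.047],
  [0,0,-0.052],
  [0,0,-0.057],
  [0,0,-0.062],
  [0,0,-0.067],
  [0,0,-0.071],
  [0,0,-0.074],
  [0,0,-0.076],
  [0,0,-0.077],
  [0,0,-0.077],
], grip=[-1,-1,-1,-1,-1,-1,-1,-1,-1,-1,-1,-1,-1,-1,-1,-1,-1,-1,-1], roll=[0,0,0,0,0,0,0,0,0,0,0,0,0,0,0,0,0,0,0])

```text
time_s: 21.2
tcp_pos: [0.511, 0.0064, 0.2386]
tool_rot: [3.141, -0.0, -1.284]
contact_force: [1.0, -1.1, -6.9]
width: 0.157
grasp_force: 30.0
```

Call:
carry_out([
  [0,0,-0.0005],
  [0,0,-0.001],
], grip=[-1,-1], roll=[0,0])

```text
time_s: 21.45
tcp_pos: [0.511, 0.0064, 0.2394]
tool_rot: [3.141, 0.0, -1.285]
contact_force: [2.4, -1.1, -7.6]
width: 0.159
grasp_force: 30.0
```

Call:
carry_out([
  [0,0,-0.0005],
  [0,0,-0.001],
], grip=[-1,-1], roll=[0,0])

```text
time_s: 21.7
tcp_pos: [0.511, 0.0064, 0.2405]
tool_rot: [3.141, 0.0, -1.285]
contact_force: [0.3, -0.9, -8.3]
width: 0.159
grasp_force: 30.0
```

Call:
carry_out([
  [0,0,-0.0005],
  [0,0,-0.001],
], grip=[-1,-1], roll=[0,0])

```text
time_s: 21.95
tcp_pos: [0.5109, 0.0064, 0.2406]
tool_rot: [3.141, 0.0, -1.285]
contact_force: [4.0, -2.0, -14.9]
width: 0.155
grasp_force: 30.0
```

Call:
carry_out([
  [0,0,0],
  [0,0,0],
  [0,0,0],
  [0,0,0],
  [0,0,0],
  [0,0,-0.03],
  [0,0,-0.08],
  [0,0,-0.12],
  [0.05,0,-0.12],
  [0.1,0,-0.12],
  [0.15,0,-0.12],
  [0.2,0,-0.12],
  [0.2,0,-0.12],
  [0.2,0,-0.12],
], grip=[1,1,1,1,1,1,1,1,1,1,1,1,1,1], roll=[0,0,0,0,0,0,0,0,0,0,0,0,0,0])

```text
time_s: 23.7
tcp_pos: [0.5674, -0.1855, 0.3612]
tool_rot: [3.141, 0.0, -1.285]
contact_force: [-0.2, -0.1, 0.1]
width: 1.002
grasp_force: 0.0
```

```bash
python3 - <<'E'
from h import *
np.set_printoptions(precision=4,suppress=True)
im=viewer.get_image("top");save("top4.png",cv2.resize(im["pixels"][110:310,180:440],None,fx=3,fy=3,interpolation=cv2.INTER_CUBIC))
for c in("top","side"):
    im=viewer.get_image(c);P=cloud(im);h=cv2.cvtColor(im["pixels"],cv2.COLOR_RGB2HSV)
    red=((h[...,0]<10)|(h[...,0]>170))&(h[...,1]>100)
    z=P[...,2]
    m=red&(np.hypot(P[...,0]-.511,P[...,1]-.006)<.06)&(z>.1);print(c,"handle z",np.median(z[m]),z[m].max(),m.sum())
    m=red&(np.hypot(P[...,0]-.463,P[...,1]-.169)<.035)&(z>.17);d=P[m].mean(0)[:2]-[.4632,.1689];print("mark",m.sum(),(np.degrees(np.arctan2(d[1],d[0]))-196.4+180)%360-180)
plan([.5,-.1,.3])
E
```

```text
return _methods._mean(a, axis=axis, dtype=dtype,
  ret = ret.dtype.type(ret / rcount)
Traceback (most recent call last):
ValueError: zero-size array to reduction operation maximum which has no identity
```

View pics/top4.png

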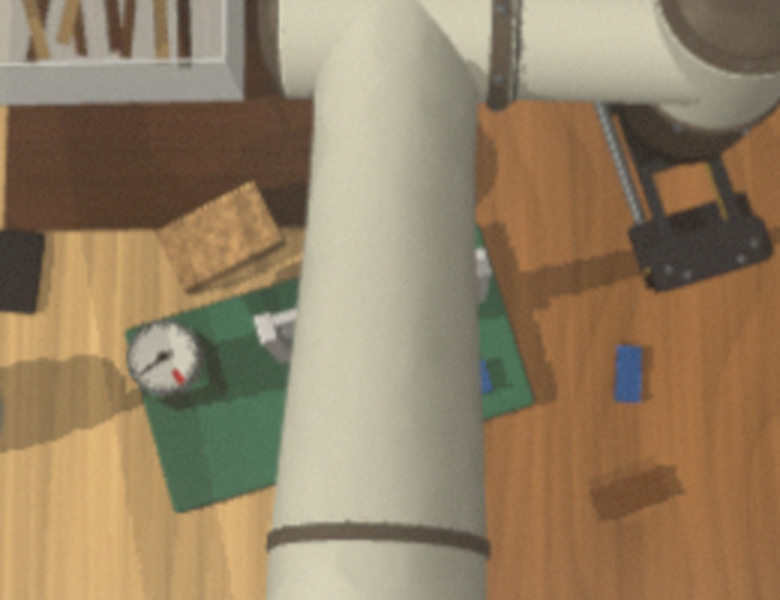

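The top view shows the needle now at the lower left, (140,372), which fits a gate height of 0.085 m. The mark is still at (180,377). The forearm hides the handle, so I'll move it clear and confirm.

Call:
carry_out([
  [0.05,0,0],
  [0.1,0,0],
  [0.15,0.02,0],
  [0.2,0.04,0],
  [0.22,0.06,0],
  [0.22,0.06,0],
  [0.22,0.06,0],
], grip=[1,1,1,1,1,1,1], roll=[0,0,0,0,0,0,0])

```text
time_s: 24.68
tcp_pos: [0.5726, -0.4122, 0.362]
tool_rot: [-3.141, -0.0, -1.283]
contact_force: [-0.4, -0.4, 0.2]
width: 0.999
grasp_force: 0.0
```

```bash
python3 - <<'E'
from h import *
for c in("top","side"):
    im=viewer.get_image(c);P=cloud(im);h=cv2.cvtColor(im["pixels"],cv2.COLOR_RGB2HSV)
    red=((h[...,0]<10)|(h[...,0]>170))&(h[...,1]>100)
    z=P[...,2]
    m=red&(np.hypot(P[...,0]-.511,P[...,1]-.006)<.06)&(z>.1);print(c,"handle",m.sum(),np.median(z[m]) if m.any() else 0)
    m=red&(np.hypot(P[...,0]-.463,P[...,1]-.169)<.035)&(z>.17)
    if m.any(): d=P[m].mean(0)[:2]-[.4632,.1689];print("mark",m.sum(),(np.degrees(np.arctan2(d[1],d[0]))-196.4+180)%360-180)
plan([.5,-.1,.3])
E
```

```text
top handle 272 0.24126741820973635
mark 11 21.60433407641642
side handle 140 0.23871243891085614
mark 7 19.618147574176533
t 24.775 tcp [ 0.5729 -0.4119  0.3621] ydir -163.47 q [-0.39  0.49  0.45 -0.   -1.53  0.68] F [-0.4 -0.7 -0.9] w 1.000008625153024
shift [-0.3197 -0.0189  0.062 ] roll None
```

Handle top is at 0.241 m, which is about 0.084 m on the gate joint, so the gate is up. The mark reads about 20.6°, and the arm is clear.

```bash
python3 -c "
from workcell import hand_in
print(hand_in())"
```

```text
the job is handed in; nothing more can be done
None
```

The gauge is zeroed on the brass bar (bezel mark at about 20.5°, target 20.6°), the gate is back at its top stop, the arm is clear, and the job was handed in at about 25 s; the hand-in returned no verdict.

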